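# Lay the carved owl on its back against the bench stop

### The arm

A 7-joint arm with a two-finger parallel gripper is mounted at the origin on the work surface. World frame = base frame: x ahead of the robot, y to its left, z up, the work surface at z = 0. Lengths are in m, angles in rad, forces in N, time in s.
With the tool pointing down it reaches from about 0.35 to 0.9 m from the base axis. Payload 8.1 kg.
Tool frame: the origin (TCP) lies at the very end of the fingers, on their centre line; the grasp point (between the pads) lies 19 mm behind it; z points along the fingers, y is the line along which they close (so a half turn about z gives the same grasp; the last joint's range is limited). The gripper opens to 92 mm and grips with 3 to 60 N. Pads are 19 mm wide; open, the fingers measure 130 mm over their backs; the gripper's body (75 mm by 190 mm) begins 47 mm behind the grasp point.
Start: joints at [-1.305, 0.434, 0.025, 1.573, -0.012, 1.134, -0.075], TCP at [0.225, 0.583, 0.227] pointing down, gripper open.
Joint ranges: [-2.62, 2.62], [-0.44, 2.09], [-1.27, 1.32], [0.08, 2.57], [-1.32, 4.46], [0.12, 2], [-2.74, 2.74]. Speed limits (rad/s): [2.22, 2.22, 3.01, 3.01, 3.14, 3.14, 3.14].

### API

Orientations are given as a rotation vector (axis times angle).
In Python, from cell import readout, cams, job gives the robot as it stands.
- The arm moves only by the tool drive_tool, never from a script. Its argument "commands" is a list of rows, each a list of 3 entries, a list of its own where there are three numbers: the turn, a rotation vector about the tool's x, y, z in rad, then the shift along the tool's x, y, z in cm, then the gripper's target within -1 to 1 (fully open at 1, half-way at 0, shut at -1). A call has 1 to 20 rows; each row is the pose to reach, as a shift and turn from the pose commanded when the call began, along the tool's axes at that moment; what a row does not reach only later rows make up. A row lasts 1/12 s, in which the tool goes at most 41.7 mm and 7.16 degrees, less where a joint would pass 70% of its speed; a pose out of reach is approached as far as the arm can. A call with a gripper value outside its range is refused whole. The fingers move at their own pace and stop on an object; "newtons" is the grip in N (left out, the last holds). Time passes only in rows, so rows that repeat a pose let the fingers close. It gives the time, the measured TCP pose, the force, the opening and the grip force at its end, in the units of the state.
- readout.observe(): the state, without advancing time (a new reading comes with each control period).
- cams.get_image(name): name is "scene" or "top"; returns the picture (480x640x3 uint8, blue, green, red); there is no depth.
- cams.camera_info(name): a dict with "camera_matrix" (3x3 intrinsics, pixels), "R" (3x3) and "t" (3): a world point X has camera coordinates R X + t. Camera axes: x right, y down, z forward; pixel columns grow to the right and rows downward; lengths in m; the calibration is good to about 2 mm. A picture is of the moment at which its call begins. camera_info takes no time and is no camera call.
- job.sign_off(): hands the job in; it is judged then, once.
The state is a dict: "clock": time; "joints": joint angles; "dq": joint speeds; "joint_efforts": joint torques, N m; "position": TCP position; "ee_rot": TCP orientation; "force": force on the tool from outside, world axes, zero at the start; "ft_torque": the same for the moment, N m; "width": opening from 0.0 (shut) to 1.0 (fully open); "gripper_force": force on a finger pad.
Only numpy, scipy, OpenCV 4.12 (cv2) and the standard library are available. Lean on these libraries where they do the work, as an engineer would, in place of code of your own. Each camera call takes 0.05 s, during which the arm holds its last target. There are 200 camera calls.

### The job

The half-carved wooden owl stands upright on the bench board. Push it over backwards, so that it lies on its flat back on the board with the carved face up and its head towards the dark stop, then push it along by its foot end until the head end sits snug and square against the stop. Only push it, never pick it up, and leave everything else on the bench where it is.

Things in the scene. Friction and masses are not known exactly. Their poses are not given: they have to be found in the camera images.
- owl: Pale half-carved wooden owl, loose block 55 mm deep (x), 66 wide (y), 160 tall (z), 0.2-0.42 kg, standing on the board. Origin: centre of its underside. Flat plain back at x=+27.5 mm, facing roughly the stop. Carved face at x=-25 mm, its two round eyes 3 mm proud, 122 mm up. Both ends flat. Pushed high on the face it tips over its back lower edge; past 19 degrees it falls by itself.
- owl_head (a point): centre of the owl's flat head end, 160 mm above its origin along its z; same axes as the owl
- owl_mid (a point): point on the owl's centre line, 80 mm above its origin along its z; near its centre of mass; same axes as the owl. Tipped over, the owl lies some 30 to 70 mm short of the stop and slides on a push of 1 to 5 N
- board: Plywood board fixed to the table, 360 mm (x) by 180 mm (y), 20 mm thick, with a dark wooden stop bar across its +x end: 30 mm thick, as long as the board is wide, 40 mm above the board's top (60 mm above the table). Origin: centre of its underside, on the table. x points from the owl towards the stop.
- stop_face (a point): middle of the stop bar's inner face, 145 mm from the board's origin along its x, 40 mm above the table; same axes as the board
- gouge_a: Bystander: carving gouge with turned wooden handle, 205 mm long (its x), 28 mm thick, lying on the table along the board's +y side about 40 mm from its edge. Origin: on the table, under the front end of the handle.
- gouge_b: Bystander: wider gouge, 205 mm long (its x), 28 mm thick, lying on the table at the left. Origin: on the table, under the front end of the handle.
- bird: Bystander: small turned wooden bird, 48 mm across, 88 mm tall, standing on the table at the board's -y side, about 40 mm from its edge. Origin: centre of its underside.
- mallet: Bystander: round dark carver's mallet lying on the table, about 260 mm long (its x), 86 mm high, handle towards -x. Origin: on the table, 20 mm from the handle side of the head.
- mug: Bystander: blue mug, 80 mm across, 90 mm tall, handle at its +y. Origin: centre of its underside.
- glue: Bystander: yellow glue bottle, 60 mm across, 160 mm tall. Origin: centre of its underside.
- grinder: Bystander: cordless angle grinder lying at the left, about 340 mm long (its x), 75 mm high. Origin: on the table under its middle.
Not all that is in view belongs to the job. What is shaped like the owl but green or turquoise is not meant.

How it is judged:
On the way:
1. the owl lies at rest on its flat back on the board, carved face up, head towards the stop (angle between owl's own x axis and vertical above 2.99 rad and z of owl_mid in the frame of board between 0.038 and 0.056 m and x of owl_head in the frame of board above 0 m and y of owl_mid in the frame of board between -0.09 and 0.09 m and linear speed of owl below 0.02 m/s and angular speed of owl below 0.15 rad/s), for 0.2 s.
At the end, for the whole second after the job is handed in: The owl lies at rest on its back on the board (within about 9 degrees of flat, centre over the board), carved face up, its head end within 6 mm of the stop's inner face and its length within 0.1 rad of the board's x axis (all of step 1 and x of owl_head in the frame of board between 0.139 and 0.15 m and angle between the z axis of owl and the x axis of board, either way round below 0.1 rad); the robot touches nothing.
It fails at once if the owl is lifted off the board: the centre of its foot end or its middle rises about 20 mm or more above what tipping it over gives (height (world z) of owl above 0.07 m or height (world z) of owl_mid above 0.127 m).
It fails at once if another thing on the bench is moved more than 25 mm or knocked over (distance of any of gouge_a, gouge_b, bird, mallet, mug, glue, grinder from where it was at the start of the episode above 0.025 m or angle between any of bird, mug, glue's own z axis and vertical above 0.4 rad).
It also fails if it takes over 58 s, if anything falls off the work surface, if the arm or the gripper's body presses on something with over 40 N, if the wrist force passes 120 N, or if a joint passes its speed limit or range.

## Working session

There is one attempt and no reset: what is moved stays moved. The work goes in short steps, Python scripts to look and compute and a tool call to move; the robot and the scene stay as the last step left them, time stands still between calls to the robot, and variables do not carry over. Pictures are saved under pics/ and viewed, at most 10 in all, crops included, and the job is handed in when it is done.

Besides the shell and the picture viewer there is one more tool, called after "Request:" as name([rows], argument=value, ...), one row to a line, values as JSON. drive_tool: Moves the arm, as the interface text tells. Its arguments: {"type":"object","properties":{"commands":{"type":"array"},"newtons":{"type":"number"}},"required":["commands"]}

```bash
mkdir -p pics
python3 - <<'E'
from cell import readout, cams
import cv2, numpy as np
for n in("scene","top"):
    cv2.imwrite(f"pics/{n}0.png",cams.get_image(n)); i=cams.camera_info(n)
    print(n,np.round(i["camera_matrix"],1).tolist(),"pos",np.round(-np.array(i["R"]).T@i["t"],3),np.round(i["R"],2).tolist())
s=readout.observe();print({k:np.round(v,3).tolist() for k,v in s.items()})
E
```

```text
scene [[611.5, 0.0, 316.2], [0.0, 611.5, 229.8], [0.0, 0.0, 1.0]] pos [ 1.742 -0.191  0.92 ] [[0.23, 0.97, 0.0], [0.53, -0.13, -0.84], [-0.81, 0.2, -0.55]]
top [[542.0, 0.0, 323.6], [0.0, 542.0, 248.7], [0.0, 0.0, 1.0]] pos [0.451 0.08  1.539] [[0.02, -1.0, 0.01], [-1.0, -0.02, -0.1], [0.1, -0.01, -1.0]]
{'clock': 0.1, 'joints': [-1.305, 0.435, 0.025, 1.574, -0.012, 1.134, -0.075], 'dq': [0.001, -0.001, -0.001, -0.003, -0.0, -0.001, -0.001], 'joint_efforts': [0.003, -66.912, 0.988, -31.514, -0.06, 0.037, 0.0], 'position': [0.225, 0.583, 0.226], 'ee_rot': [-0.576, -3.088, 0.002], 'force': [0.25, -0.106, 0.336], 'ft_torque': [-0.031, 0.034, -0.002], 'gripper_force': 0.0, 'width': 1.0}
```

View pics/scene0.png

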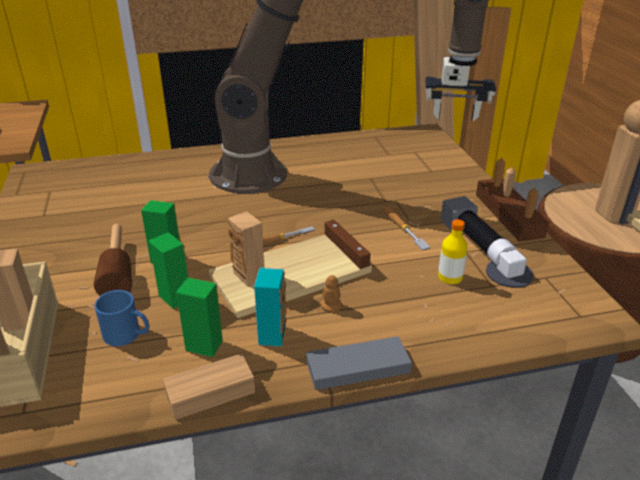

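View pics/top0.png

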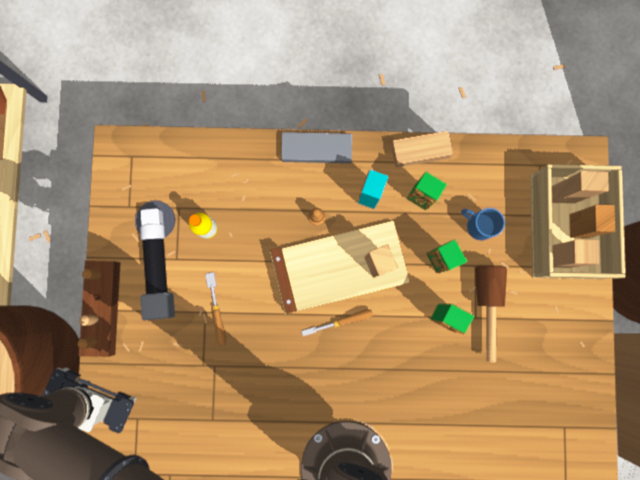

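The pale owl is at top (383,262) and scene (245,248). The possible mix-ups in the top view are green blocks at (448,256), (453,318) and (429,190), turquoise at (374,188), and a plain wooden block at (422,148). Only the owl on the board is pale and upright, so I'll check it in one close crop.

Run:
```python
import cv2, numpy as np
a=cv2.imread("pics/scene0.png")[190:330,140:390]; b=cv2.imread("pics/top0.png")[210:330,260:490]
a=cv2.resize(a,None,fx=2.2,fy=2.2,interpolation=2);b=cv2.resize(b,None,fx=2.4,fy=2.4,interpolation=2)
print(a.shape,b.shape)
o=np.zeros((a.shape[0]+b.shape[0],560,3),np.uint8);o[:a.shape[0],:a.shape[1]]=a;o[a.shape[0]:,:b.shape[1]]=b
cv2.imwrite("pics/crop0.png",o)
```

```text
(308, 550, 3) (288, 552, 3)
```

View pics/crop0.png

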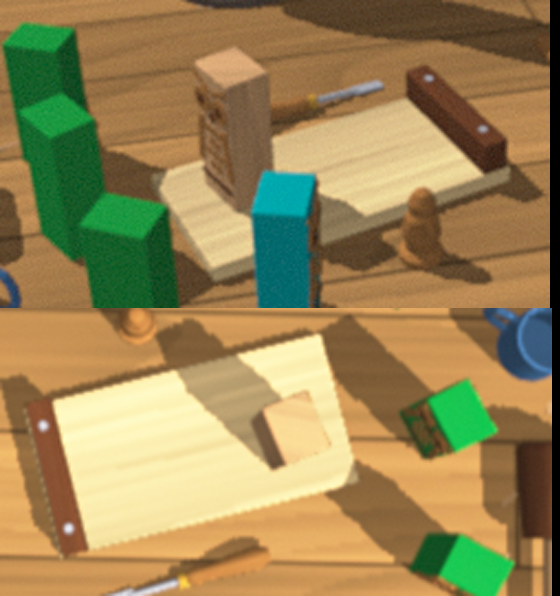

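The crop confirms the choice. The owl's pale top face is at crop (298,428) in the top view, with its dark plain back facing the stop, and the carved face shows in the scene view at (215,140). I'll fit the board and owl poses from the corners.

```bash
cat > h.py <<'E'
from cell import readout, cams
import cv2, numpy as np
from scipy.optimize import least_squares
from scipy.spatial.transform import Rotation as Ro
def proj(n,X):
    i=cams.camera_info(n); c=np.asarray(X)@np.array(i["R"]).T+i["t"]; p=c@np.array(i["camera_matrix"]).T
    return p[...,:2]/p[...,2:]
def ray(n,uv,z):
    i=cams.camera_info(n);R=np.array(i["R"]);o=-R.T@i["t"]
    d=R.T@np.linalg.inv(i["camera_matrix"])@[*uv,1]; return o+d*(z-o[2])/d[2]
def tf(p,X):
    c,s=np.cos(p[2]),np.sin(p[2]);X=np.asarray(X,float);return np.c_[p[0]+c*X[:,0]-s*X[:,1],p[1]+s*X[:,0]+c*X[:,1],X[:,2]]
def fit(obs,p0):
    f=lambda p:np.concatenate([(proj(n,tf(p,X))-uv).ravel() for n,X,uv in obs])
    r=least_squares(f,p0,loss="soft_l1");return r.x,np.round(r.fun,1)
E
python3 - <<'E'
from h import *
T=lambda L:[[260+u/2.4,210+(v-308)/2.4] for u,v in L]
S=lambda L:[[140+u/2.2,190+v/2.2] for u,v in L]
b,r=fit([("top",[[-.18,-.09,.02],[-.18,.09,.02],[.175,-.09,.06],[.175,.09,.06],[.145,-.09,.06],[.145,.09,.06]],T([(320,335),(354,482),(25,408),(65,555),(52,400),(88,547)]))],[.5,.1,1.7]);print("board",b,r)
# corners in crop: back/-y side, face/-y, face/+y, back/+y
w=.0275;h=.033
X=[[w,-h,.18],[-.025,-h,.18],[-.025,h,.18],[w,h,.18]]
for uv in T([(265,407),(308,393),(330,441),(287,464)]): print(ray("top",uv,.18).round(3))
o,r=fit([("top",X,T([(265,407),(308,393),(330,441),(287,464)])),],[.5,0,1.7]);print("owl top",o,r)
Y=X
o2,r=fit([("scene",X,S([(270,68),(228,92),(195,62),(235,47)]))],o);print("owl scene",o2,r)
for nm,uv in dict(g1=(448,256),g2=(453,318),g3=(429,190),tq=(374,188)).items(): print(nm,ray("top",uv,.16).round(3))
c,s=np.cos(b[2]),np.sin(b[2]);d=o[:2]-b[:2];print("owl in board",c*d[0]+s*d[1],-s*d[0]+c*d[1],o[2]-b[2])
print(ray("top",(401,180+35),0))
E
```

```text
board [0.54629198 0.02389845 1.84172861] [ 0.2 -0.4  2.6  0.  -0.1 -1.5 -0.9  1.4 -0.7 -0.8  0.2  2. ]
[ 0.578 -0.046  0.18 ]
[ 0.594 -0.091  0.18 ]
[ 0.544 -0.115  0.18 ]
[ 0.519 -0.07   0.18 ]
owl top [ 0.55969827 -0.08190455  1.98670803] [-1.2 -0.2  0.  -2.3  1.2  1.8 -0.1  0.2]
owl scene [ 0.56516036 -0.07486658  2.01886721] [ 0.5  1.8  0.1 -1.1 -0.9  0.2  0.1 -0.5]
g1 [ 0.573 -0.247  0.16 ]
g2 [ 0.415 -0.26   0.16 ]
g3 [ 0.743 -0.198  0.16 ]
tq [ 0.745 -0.055  0.16 ]
owl in board -0.10553142622971315 0.015398789146497525 0.14497941499168365
[ 0.70166723 -0.14951982  0.        ]
```

```bash
cat >> h.py <<'E'
def go(x,y,z,yaw):
    "tool-frame turn (rad) and shift (cm) to TCP xyz, pointing down, tool x axis at world yaw"
    s=readout.observe();R=Ro.from_rotvec(s["ee_rot"]);c,n=np.cos(yaw),np.sin(yaw)
    D=Ro.from_matrix(np.array([[c,n,0],[n,-c,0],[0,0,-1]]))
    print("turn",(R.inv()*D).as_rotvec().round(3),"shift",(100*R.inv().apply(np.array([x,y,z])-s["position"])).round(2),"pos",np.round(s["position"],4),"F",np.round(s["force"],2))
E
python3 - <<'E'
from h import *
go(.595,-.142,.32,2.0); go(.595,-.142,.155,2.0)
E
```

```text
turn [-0.001  0.001  0.773] shift [-60.62 -54.26  -9.31] pos [0.2252 0.5825 0.226 ] F [ 0.25 -0.11  0.34]
turn [-0.001  0.001  0.773] shift [-60.61 -54.24   7.19] pos [0.2252 0.5825 0.226 ] F [ 0.25 -0.11  0.34]
```

Request:
drive_tool([
  [[0, 0, 0], [0, 0, -8], -0.35],
  [[0, 0, 0], [0, 0, -9], -0.35],
  [[0, 0, 0.77], [-60.6, -54.3, -9.3], -0.35],
  [[0, 0, 0.77], [-60.6, -54.3, -9.3], -0.35],
  [[0, 0, 0.77], [-60.6, -54.3, -9.3], -0.35],
  [[0, 0, 0.77], [-60.6, -54.3, -9.3], -0.35],
  [[0, 0, 0.77], [-60.6, -54.3, -9.3], -0.35],
  [[0, 0, 0.77], [-60.6, -54.3, -9.3], -0.35],
  [[0, 0, 0.77], [-60.6, -54.3, -9.3], -0.35],
  [[0, 0, 0.77], [-60.6, -54.3, -9.3], -0.35],
  [[0, 0, 0.77], [-60.6, -54.3, -9.3], -0.35],
  [[0, 0, 0.77], [-60.6, -54.3, -9.3], -0.35],
  [[0, 0, 0.77], [-60.6, -54.3, -9.3], -0.35],
  [[0, 0, 0.77], [-60.6, -54.3, -9.3], -0.35],
  [[0, 0, 0.77], [-60.6, -54.3, -9.3], -0.35],
  [[0, 0, 0.77], [-60.6, -54.3, -9.3], -0.35],
  [[0, 0, 0.77], [-60.6, -54.3, -9.3], -0.35],
  [[0, 0, 0.77], [-60.6, -54.3, -9.3], -0.35],
  [[0, 0, 0.77], [-60.6, -54.3, -9.3], -0.35],
  [[0, 0, 0.77], [-60.6, -54.3, -9.3], -0.35],
])

```text
clock: 1.77
position: [0.5662, -0.087, 0.3188]
ee_rot: [-1.693, -2.646, -0.0]
force: [0.9, 0.3, 0.1]
width: 0.326
gripper_force: 0.0
```

Run:
```python
from h import *
go(.595,-.142,.32,2.0); go(.595,-.142,.155,2.0)
```

```text
turn [-0.    -0.     0.003] shift [-6.2   0.31 -0.12] pos [ 0.5662 -0.087   0.3188] F [0.93 0.25 0.06]
turn [-0.    -0.     0.003] shift [-6.21  0.31 16.38] pos [ 0.5662 -0.087   0.3188] F [0.93 0.25 0.06]
```

Request:
drive_tool([
  [[0, 0, 0], [-6.2, 0.3, 0], -0.35],
  [[0, 0, 0], [-6.2, 0.3, 0], -0.35],
  [[0, 0, 0], [-6.2, 0.3, 0], -0.35],
  [[0, 0, 0], [-6.2, 0.3, 4], -0.35],
  [[0, 0, 0], [-6.2, 0.3, 8], -0.35],
  [[0, 0, 0], [-6.2, 0.3, 12], -0.35],
  [[0, 0, 0], [-6.2, 0.3, 14], -0.35],
  [[0, 0, 0], [-6.2, 0.3, 14], -0.35],
  [[0, 0, 0], [-6.2, 0.3, 14], -0.35],
])

```text
clock: 2.52
position: [0.5939, -0.1395, 0.1785]
ee_rot: [-1.692, -2.644, 0.001]
force: [0.3, -0.2, 1.1]
width: 0.327
gripper_force: 0.0
```

Run:
```python
from h import *
a=cams.get_image("scene")[130:330,120:400];b=cams.get_image("top")[170:330,260:500]
cv2.imwrite("pics/c1.png",np.vstack([cv2.resize(a,(500,300),interpolation=2),cv2.resize(b,(500,300),interpolation=2)]))
go(.595,-.142,.155,2.0)
```

```text
turn [0.002 0.001 0.003] shift [-0.12 -0.13  2.59] pos [ 0.5956 -0.1404  0.1809] F [ 0.68 -0.42  0.87]
```

View pics/c1.png

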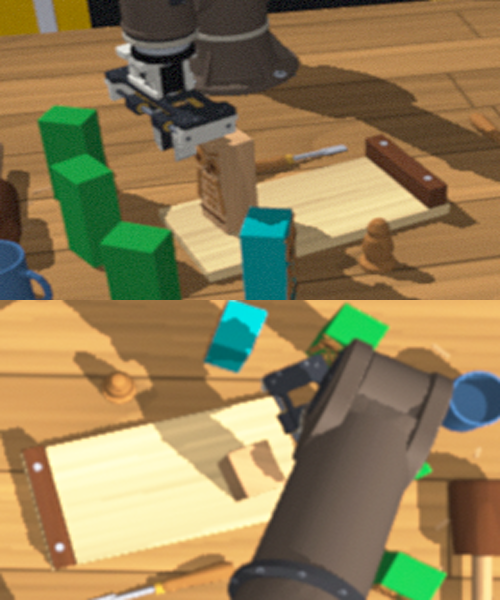

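The scene view shows the fingers behind the carved face (crop (185,150)), clear of the green blocks. Next I'll lower the tool and push gently.

Request:
drive_tool([
  [[0, 0, 0], [0, -0.4, 2.4], -0.35],
  [[0, 0, 0], [1, -0.4, 2.4], -0.35],
  [[0, 0, 0], [2, -0.4, 2.4], -0.35],
  [[0, 0, 0], [2.6, -0.4, 2.4], -0.35],
  [[0, 0, 0], [3.2, -0.4, 2.4], -0.35],
  [[0, 0, 0], [3.8, -0.4, 2.4], -0.35],
  [[0, 0, 0], [4.4, -0.4, 2.4], -0.35],
  [[0, 0, 0], [5.0, -0.4, 2.4], -0.35],
  [[0, 0, 0], [5.6, -0.4, 2.4], -0.35],
  [[0, 0, 0], [6.2, -0.4, 2.4], -0.35],
  [[0, 0, 0], [6.8, -0.4, 2.4], -0.35],
  [[0, 0, 0], [7.4, -0.4, 2.4], -0.35],
])

```text
clock: 3.62
position: [0.5595, -0.0738, 0.155]
ee_rot: [-1.693, -2.646, -0.0]
force: [-0.0, -0.8, -0.5]
width: 0.325
gripper_force: 0.0
```

Run:
```python
from h import *
a=cams.get_image("scene")[130:330,120:400];b=cams.get_image("top")[170:330,260:500]
cv2.imwrite("pics/c2.png",np.vstack([cv2.resize(a,(500,300),interpolation=2),cv2.resize(b,(500,300),interpolation=2)]))
```

```text
(no output)
```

View pics/c2.png

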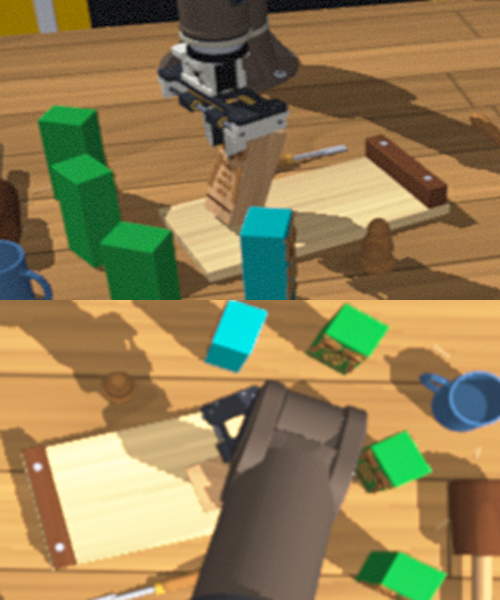

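The owl is tipping about its back edge (scene crop (245,180)), so I'll keep pushing.

Request:
drive_tool([
  [[0, 0, 0], [0.7, 0, 0], -0.35],
  [[0, 0, 0], [1.4, 0, 0], -0.35],
  [[0, 0, 0], [2.1, 0, 0], -0.35],
  [[0, 0, 0], [2.8, 0, 0], -0.35],
  [[0, 0, 0], [3.2, 0, 0], -0.35],
  [[0, 0, 0], [3.2, 0, 0], -0.35],
  [[0, 0, 0], [3.2, 0, 0], -0.35],
  [[0, 0, 0], [3.2, 0, 0], -0.35],
  [[0, 0, 0], [3.2, 0, 0], -0.35],
  [[0, 0, 0], [3.2, 0, -6], -0.35],
  [[0, 0, 0], [-8, 0, -6], -0.35],
  [[0, 0, 0], [-14, 0, -6], -0.35],
  [[0, 0, 0], [-14, 0, -6], -0.35],
  [[0, 0, 0], [-14, 0, -6], -0.35],
  [[0, 0, 0], [-14, 0, -6], -0.35],
  [[0, 0, 0], [-14, 0, -6], -0.35],
])

```text
clock: 5.05
position: [0.6185, -0.2068, 0.215]
ee_rot: [1.7, 2.64, -0.004]
force: [0.2, -0.4, -0.3]
width: 0.326
gripper_force: 0.0
```

Run:
```python
from h import *
a=cams.get_image("scene")[190:310,190:390];b=cams.get_image("top")[210:320,260:460]
cv2.imwrite("pics/c3.png",np.vstack([cv2.resize(a,None,fx=2.5,fy=2.5,interpolation=2),cv2.resize(b,None,fx=2.5,fy=2.5,interpolation=2)]))
```

```text
(no output)
```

View pics/c3.png

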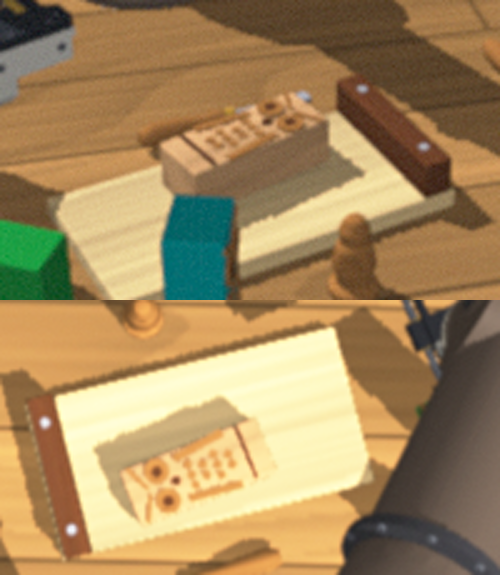

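The owl lies face up on the board with its head towards the stop. In the top crop its head end runs (122,468)–(140,522) and its foot end (250,418)–(272,470). I'll fit that and plan the foot push.

Run:
```python
from h import *
T=lambda L:[[260+u/2.5,210+(v-300)/2.5] for u,v in L]
b=np.array([.5463,.0239,1.8417])
# lying: local x along length (0 foot,.16 head), y width
X=[[.16,-.033,.0725],[.16,.033,.0725],[0,.033,.0725],[0,-.033,.0725]]
o,r=fit([("top",X,T([(122,468),(140,522),(272,470),(250,418)]))],[.5,-.05,1.9]);print(o,r)
c,s=np.cos(b[2]),np.sin(b[2])
for l in(0,.08,.16):
    d=tf(o,[[l,0,0]])[0,:2]-b[:2];print("in board",(c*d[0]+s*d[1]).round(4),(-s*d[0]+c*d[1]).round(4))
print("rel yaw",o[2]-b[2])
p=tf(o,[[-.05,0,.06]])[0];print(p,tf(o,[[-.05,0,.06]])); 
go(p[0],p[1],.12,o[2]); go(p[0],p[1],.04,o[2])
```

```text
[ 0.54568457 -0.04409301  1.96849054] [-2.5 -0.1 -0.8  1.1  1.4  0.2  1.1 -1.7]
in board -0.0653 0.0188
in board 0.014 0.0289
in board 0.0934 0.039
rel yaw 0.12679054273173151
[ 0.56504925 -0.09019083  0.06      ] [[ 0.56504925 -0.09019083  0.06      ]]
turn [-0.001 -0.001  0.033] shift [12.36 -0.16  9.45] pos [ 0.6182 -0.2019  0.2144] F [0.66 1.09 0.72]
turn [-0.001 -0.001  0.033] shift [12.36 -0.15 17.45] pos [ 0.6182 -0.2019  0.2144] F [0.66 1.09 0.72]
```

Run:
```python
from h import *
b=[.5463,.0239,1.8417]
p=tf(b,[[-.115,.022,0]])[0];print(p)
go(p[0],p[1],.12,b[2]); go(p[0],p[1],.037,b[2])
```

```text
[ 0.55587661 -0.09279314  0.        ]
turn [-0.001 -0.001  0.16 ] shift [12.51 -1.1   9.46] pos [ 0.6182 -0.2019  0.2144] F [0.66 1.09 0.72]
turn [-0.001 -0.001  0.16 ] shift [12.5  -1.09 17.76] pos [ 0.6182 -0.2019  0.2144] F [0.66 1.09 0.72]
```

Request:
drive_tool([
  [[0, 0, 0.16], [12.5, -1.1, 0], -0.35],
  [[0, 0, 0.16], [12.5, -1.1, 0], -0.35],
  [[0, 0, 0.16], [12.5, -1.1, 0], -0.35],
  [[0, 0, 0.16], [12.5, -1.1, 0], -0.35],
  [[0, 0, 0.16], [12.5, -1.1, 3], -0.35],
  [[0, 0, 0.16], [12.5, -1.1, 6], -0.35],
  [[0, 0, 0.16], [12.5, -1.1, 9], -0.35],
  [[0, 0, 0.16], [12.5, -1.1, 12], -0.35],
  [[0, 0, 0.16], [12.5, -1.1, 14.5], -0.35],
  [[0, 0, 0.16], [12.5, -1.1, 16.5], -0.35],
  [[0, 0, 0.16], [12.5, -1.1, 17.6], -0.35],
  [[0, 0, 0.16], [12.5, -1.1, 17.6], -0.35],
  [[0, 0, 0.16], [12.5, -1.1, 17.6], -0.35],
])

```text
clock: 6.23
position: [0.5561, -0.0922, 0.0393]
ee_rot: [-1.898, -2.502, -0.0]
force: [-0.1, -0.3, 0.5]
width: 0.326
gripper_force: 0.0
```

Run:
```python
from h import *
b=[.5463,.0239,1.8417]
p=tf(b,[[-.0245,.022,0]])[0]
go(p[0],p[1],.037,b[2])
```

```text
turn [-0.    -0.     0.002] shift [ 9.   -0.02  0.23] pos [ 0.5561 -0.0922  0.0393] F [-0.06 -0.34  0.54]
```

Push in slow steps to about 1.5 cm short of the expected end.

Request:
drive_tool([
  [[0, 0, 0], [1, 0, 0], -0.35],
  [[0, 0, 0], [2, 0, 0], -0.35],
  [[0, 0, 0], [3, 0, 0], -0.35],
  [[0, 0, 0], [3.3, 0, 0], -0.35],
  [[0, 0, 0], [3.6, 0, 0], -0.35],
  [[0, 0, 0], [3.9, 0, 0], -0.35],
  [[0, 0, 0], [4.2, 0, 0], -0.35],
  [[0, 0, 0], [4.5, 0, 0], -0.35],
  [[0, 0, 0], [4.8, 0, 0], -0.35],
  [[0, 0, 0], [5.1, 0, 0], -0.35],
  [[0, 0, 0], [5.4, 0, 0], -0.35],
  [[0, 0, 0], [5.7, 0, 0], -0.35],
  [[0, 0, 0], [6.0, 0, 0], -0.35],
  [[0, 0, 0], [6.3, 0, 0], -0.35],
  [[0, 0, 0], [6.6, 0, 0], -0.35],
  [[0, 0, 0], [6.9, 0, 0], -0.35],
  [[0, 0, 0], [7.2, 0, 0], -0.35],
  [[0, 0, 0], [7.5, 0, 0], -0.35],
])

```text
clock: 7.73
position: [0.5359, -0.0203, 0.0389]
ee_rot: [-1.9, -2.502, 0.0]
force: [0.5, -3.6, 3.9]
width: 0.325
gripper_force: 1.9
```

Run:
```python
from h import *
a=cams.get_image("scene")[190:310,190:390];b=cams.get_image("top")[210:320,260:460]
cv2.imwrite("pics/c4.png",np.vstack([cv2.resize(a,None,fx=2.5,fy=2.5,interpolation=2),cv2.resize(b,None,fx=2.5,fy=2.5,interpolation=2)]))
```

```text
(no output)
```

View pics/c4.png

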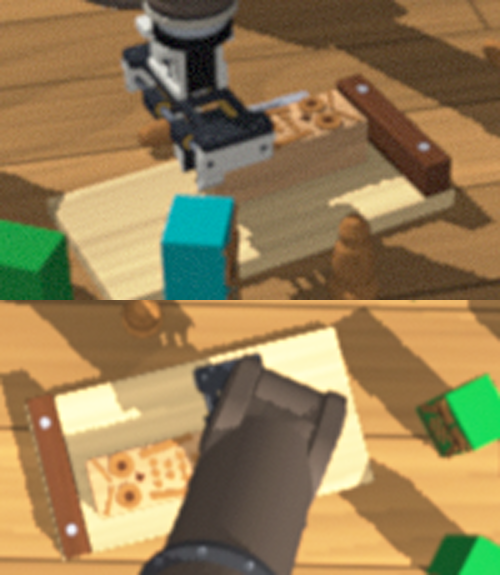

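The owl is now nearly square, with its head end about 1.5 cm from the stop (top crop (88,460)–(97,515)). I'll carry on slowly.

Request:
drive_tool([
  [[0, 0, 0], [0.25, 0, 0], -0.35],
  [[0, 0, 0], [0.5, 0, 0], -0.35],
  [[0, 0, 0], [0.75, 0, 0], -0.35],
  [[0, 0, 0], [0.95, 0, 0], -0.35],
  [[0, 0, 0], [1.1, 0, 0], -0.35],
  [[0, 0, 0], [1.2, 0, 0], -0.35],
])

```text
clock: 8.33
position: [0.5327, -0.0087, 0.0389]
ee_rot: [-1.899, -2.502, -0.0]
force: [0.1, -2.2, -1.0]
width: 0.326
gripper_force: 0.8
```

Request:
drive_tool([
  [[0, 0, 0], [0.1, 0, 0], -0.35],
  [[0, 0, 0], [0.2, 0, 0], -0.35],
  [[0, 0, 0], [0.3, 0, 0], -0.35],
])

```text
clock: 8.58
position: [0.532, -0.0062, 0.0389]
ee_rot: [-1.9, -2.502, 0.0]
force: [1.0, -1.5, -0.9]
width: 0.325
gripper_force: 0.8
```

Request:
drive_tool([
  [[0, 0, 0], [0.1, 0, 0], -0.35],
  [[0, 0, 0], [0.2, 0, 0], -0.35],
  [[0, 0, 0], [0.3, 0, 0], -0.35],
])

```text
clock: 8.83
position: [0.5312, -0.0034, 0.039]
ee_rot: [1.9, 2.502, -0.0]
force: [0.7, -6.9, -0.2]
width: 0.323
gripper_force: 3.8
```

Request:
drive_tool([
  [[0, 0, 0], [0.1, 0, 0], -0.35],
  [[0, 0, 0], [0.15, 0, 0], -0.35],
  [[0, 0, 0], [0.15, 0, 0], -0.35],
])

```text
clock: 9.08
position: [0.531, -0.0035, 0.0391]
ee_rot: [1.9, 2.5, -0.001]
force: [0.7, -6.3, -0.6]
width: 0.327
gripper_force: 3.3
```

Request:
drive_tool([
  [[0, 0, 0], [0.1, 0, 0], -0.35],
  [[0, 0, 0], [0.25, 0, 0], -0.35],
  [[0, 0, 0], [0.25, 0, 0], -0.35],
  [[0, 0, 0], [0.25, 0, 0], -0.35],
])

```text
clock: 9.42
position: [0.5309, -0.0035, 0.0394]
ee_rot: [1.901, 2.496, -0.003]
force: [0.9, -13.1, -0.6]
width: 0.324
gripper_force: 7.0
```

The force has risen to 13 N with no motion, so the head is seated against the stop. I'll back off gently and look.

Request:
drive_tool([
  [[0, 0, 0], [-0.3, 0, 0], -0.35],
  [[0, 0, 0], [-1, 0, 0], -0.35],
  [[0, 0, 0], [-3, 0, 0], -0.35],
  [[0, 0, 0], [-5, 0, 0], -0.35],
  [[0, 0, 0], [-6, 0, -4], -0.35],
  [[0, 0, 0], [-6, 0, -8], -0.35],
  [[0, 0, 0], [-6, 0, -12], -0.35],
  [[0, 0, 0], [-6, 0, -16], -0.35],
  [[0, 0, 0], [-10, 0, -18], -0.35],
  [[0, 0, 0], [-14, 0, -18], -0.35],
  [[0, 0, 0], [-16, 0, -18], -0.35],
  [[0, 0, 0], [-16, 0, -18], -0.35],
  [[0, 0, 0], [-16, 0, -18], -0.35],
])

```text
clock: 10.5
position: [0.5729, -0.1549, 0.219]
ee_rot: [-1.903, -2.5, -0.0]
force: [-0.7, 0.6, 0.2]
width: 0.323
gripper_force: 0.0
```

Run:
```python
from h import *
a=cams.get_image("scene")[200:300,220:400];b=cams.get_image("top")[220:320,260:440]
cv2.imwrite("pics/c5.png",np.vstack([cv2.resize(a,None,fx=3,fy=3,interpolation=2),cv2.resize(b,None,fx=3,fy=3,interpolation=2)]))
```

```text
(no output)
```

View pics/c5.png

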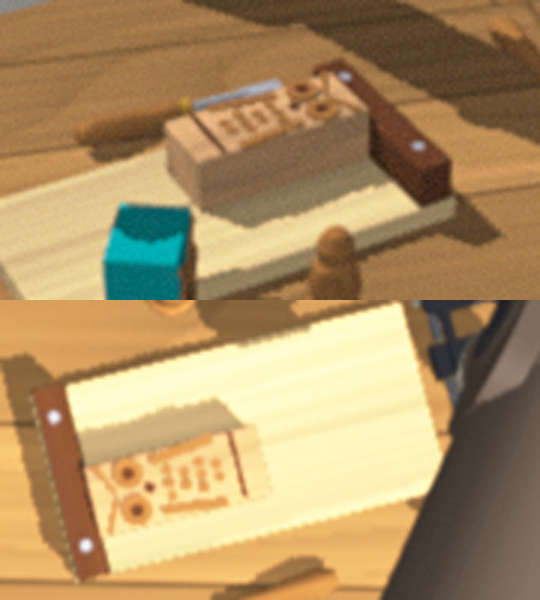

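The head end (top crop (87,465)–(103,532)) lies flush along the stop's inner edge, square and face up. The bystanders in this view have not moved and the tool is clear, so I'll hand it in.

```bash
python3 -c "
from cell import job
print(job.sign_off())"
```

```text
the job is handed in; nothing more can be done
None
```

The job is handed in: the last picture shows the owl on its back, carved face up, with its head end square against the stop; the bystanders in that view had not moved, and the judge's verdict was not shown.

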